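# Set and lock the carton guide on the packing bench

## Task

Push the sliding aluminium guide plate up until it rests against the full carton, then spin the red thumbscrew on the clamp clockwise (seen from above) with repeated strokes of a fingertip on its wings until it is fully tight. Only push with the fingertips: grip and lift nothing, do not shove the carton along, and leave the tape roll, the tin and the cutter where they are.

Things in the scene. Friction and masses are not known exactly. Their poses are not given: they have to be found in the camera images.
- bracket: Fixed clamp bracket of the carton guide. Origin on the bench top, straight below the thumbscrew's axis; its y axis is the way the guide plate slides towards the carton, x across, z up; yaw varies. Base plate 110 (x) x 90 (y) x 6 mm; aluminium clamp block 44 x 50 mm, top 44 mm above the bench.
- back_plate (a point): Middle of the top edge of the bracket's blue upright back plate, at its face towards the thumbscrew: 38 mm from the screw's axis, on the bracket's -x side, 66 mm high; the plate is 90 mm wide (y), 6 mm thick. A fingertip hardly fits between it and the passing wings: stroke the wings on the open +x side. Axes as the bracket's.
- thumbscrew (a point): Red thumbscrew with two opposite flat wings on the vertical axis over the bracket's origin. Origin on its axis, 44 mm above the bench; turns with the screw, x along one wing (the other along -x), z up. Hub 22 mm across at the foot, 16 mm at the top (76 mm high). Wings 6 mm thick, out to 33 mm from the axis, between 56 and 78 mm above the bench. It does not rise or sink.
- screw_turn (a joint): Turn of the thumbscrew in rad, growing clockwise seen from above: 0 fully loose, 7.0 fully tight (a firm stop). At value q the wings' x axis points at the angle -q from the bracket's x axis (counter-clockwise positive, seen from above). It turns with light drag (0.04 N m) and stays where it is left.
- guide_slide (a joint): Travel of the guide plate and its rod in m, 0 to 0.13, growing along the bracket's +y towards the carton. It slides with about 2 N of drag and stays where it is left.
- plate_back (a point): Point on the back (-y) face of the upright aluminium guide plate, the face to push on, mid-width, 70 mm above the bench; axes as the bracket's. The plate is 150 mm wide (bracket x), 8 mm thick (y) and reaches from 4 to 94 mm height. It hangs on a steel rod 12 mm thick, with a 24 mm collar 10 mm long at the plate, that runs back through the clamp block at 25 mm height.
- plate_face (a point): Centre of the front (+y) face of the guide plate, 55 mm above the bench; axes as the bracket's. The carton comes to rest against this face.
- carton: Full, taped cardboard carton standing on the bench, 240 (its x) x 200 (its y) x 80 mm high, about 6 kg, loose and square to the guide plate. Origin at the centre of its underside, z up. A steady push of 20 N does not shift it.
- carton_face (a point): Centre of the carton's side that faces the guide plate, 55 mm above the bench; axes as the carton's, so its y axis points into the carton. The plate, 94 mm high, stands a little taller than the carton, so push it near its top to keep the gripper clear of the carton.
- tape: Bystander: roll of buff packing tape lying flat, 96 mm across, 48 mm high. Origin at the centre of its underside.
- tin: Bystander: food tin with a green label, 72 mm across, 75 mm high, standing. Origin at the centre of its underside.
- cutter: Bystander: yellow folded box cutter lying flat, 35 (its x) x 130 (its y) x 17 mm. Origin at the centre of its underside.

How it is judged (in metres and radians):
On the way, in this order (a step that is already met when the one before it is completed fails the run):
1. the guide plate rests against the carton (gap under 4 mm) (y of carton_face in the frame of plate_face below 0.004 m), for 0.2 s.
2. the thumbscrew is fully tight (within 0.25 rad of its stop) with the plate still against the carton (y of carton_face in the frame of plate_face below 0.004 m and value of joint screw_turn above 6.75 rad), for 0.2 s.
At the end, for the whole second after the job is handed in: The guide plate's face is within 4 mm of the carton's side, the thumbscrew is turned to within 0.25 rad of its tight stop, the carton is within 12 mm and the tape, tin and cutter within 20 mm of where they stood, and all is at rest (all of step 2 and distance of carton from where it was at the start of the episode below 0.012 m and linear speed of carton below 0.01 m/s and velocity of joint guide_slide below 0.005 m/s and velocity of joint screw_turn below 0.1 rad/s and distance of each of tape, tin, cutter from where it was at the start of the episode below 0.02 m); the robot touches nothing.
It fails at once if the carton is shoved along, tipped or lifted by more than 12 mm (distance of carton from where it was at the start of the episode above 0.012 m).
It fails at once if the tape roll, tin or cutter is moved or lifted by more than 20 mm (distance of any of tape, tin, cutter from where it was at the start of the episode above 0.02 m).
It fails at once if something is gripped or forced (more than 35 N from the fingers on the thumbscrew, the guide, the carton, the tape, the tin or the cutter) (contact force between the fingers and screw_turn above 35 N or contact force between the fingers and guide_slide above 35 N or contact force between the fingers and carton above 35 N or contact force between the fingers and tape above 35 N or contact force between the fingers and tin above 35 N or contact force between the fingers and cutter above 35 N).
It also fails if it takes over 61 s, if anything falls off the work surface, if the arm or the gripper's body presses on something with over 40 N, if the wrist force passes 120 N, or if a joint passes its speed limit or range.

## Robot

A 6-joint arm with a two-finger parallel gripper is mounted at the origin on the work surface. World frame = base frame: x ahead of the robot, y to its left, z up, the work surface at z = 0. Lengths are in m, angles in degrees, forces in N, time in s.
With the tool pointing down it reaches from about 0.35 to 0.875 m from the base axis. Payload 4.2 kg.
Tool frame: the origin (TCP) lies midway between the tips of the shut fingers; the grasp point (between the pads) lies 19 mm behind it; z points along the fingers, y is the direction in which the jaws open and shut (so a half turn about z gives the same grasp; the last joint's range is limited). The gripper opens to 87 mm and grips with 3 to 60 N. Pads are 19 mm wide; open, the fingers measure 117 mm over their backs; the gripper's body (75 mm by 190 mm) begins 51 mm behind the grasp point.
Start: joints at [80.535, 22.042, 0.453, 0, -68.411, -14.817], TCP at [0.257, 0.57, 0.183] pointing down, gripper open.
Joint ranges: [-179.83, 179.83], [-69.29, 118.12], [-61.27, 80.66], [-181.25, 117.63], [-171.15, -9.14], [-177.46, 177.46]. Speed limits (degrees/s): [159.86, 159.86, 180, 180, 180, 180].

## Interface

Orientations are given as a 3x3 rotation matrix whose columns are the frame's x, y, z axes.
In Python, from station import r gives the robot as it stands.
- The arm moves only by the tool play_rows, never from a script. Its argument "commands" is a list that holds one entry, the list of rows, each a list of 7 numbers: the shift along the world's x, y, z in m, then the turn, a rotation vector about the world's x, y, z in rad, then the closure, from 0 (fully open) to 1 (shut). A call has 1 to 5 rows; each row is the pose to reach, as a shift and turn from the pose commanded when the call began; what a row does not reach only later rows make up. A row lasts 1/10 s, in which the tool goes at most 50 mm and 8.59 degrees, less where a joint would pass 70% of its speed; a pose out of reach is approached as far as the arm can. A call with a gripper value outside its range is refused whole. The fingers move at their own pace and stop on an object; the grip force is fixed at half the most. Time passes only in rows, so rows that repeat a pose let the fingers close. It gives the time, the measured TCP pose, the force and the opening at its end, in the units of the state.
- r.sense(): the state, without advancing time (a new reading comes with each control period).
- r.capture(name): name is "scene" or "top"; returns a dict with "image" (384x512x3 uint8, red, green, blue), "range_z" (384x512 float32, m along the optical axis (not along the pixel's ray), 0 where there is no reading), "intrinsics" (3x3 intrinsics, pixels), "k1" (the pictures are not rectified: a ray, as slopes to the right and down, at radius r is drawn at 1 + k1 r^2 times it, then the intrinsics apply), "extrinsics" (4x4, takes a point from camera to world coordinates). Camera axes: x right, y up, looking along -z (the intrinsics and any distortion apply to the point x, -y, -z); pixel columns grow to the right and rows downward; lengths in m; the calibration is good to about 2 mm. A picture is of the moment at which its call begins.
- r.finish_job(): hands the job in, once; it reports no verdict.
The state is a dict: "time_s": time; "joints": joint angles; "joint_velocities": joint speeds; "effort": joint torques, N m; "tcp_pos": TCP position; "ee_rot": TCP orientation; "wrist_force": force on the tool from outside, world axes, zero at the start; "moment": the same for the moment, N m; "gripper_width": opening from 0.0 (shut) to 1.0 (fully open).
Only numpy, scipy, OpenCV 4.12 (cv2) and the standard library are available. Lean on these libraries where they do the work, as an engineer would, in place of code of your own. Each camera call takes 0.05 s, during which the arm holds its last target. There are 200 camera calls.

## Working session

There is one attempt and no reset: what is moved stays moved. The work goes in short steps, Python scripts to look and compute and a tool call to move; the robot and the scene stay as the last step left them, time stands still between calls to the robot, and variables do not carry over. Pictures are saved under pics/ and viewed, about 8 in all and at most 12, crops included, and the job is handed in when it is done.

Besides the shell and the picture viewer there is one more tool, called after ">>>" as name(argument=value, ...), one argument or row to a line, values as JSON. play_rows: Moves the arm, as the interface text tells. Its arguments: {"type":"object","properties":{"commands":{"type":"array","items":{"type":"array","items":{"type":"array","items":{"type":"number"}}}}},"required":["commands"]}

```bash
ls; mkdir -p pics
cat > h.py <<'E'
import numpy as np, cv2
from station import r
def cap(n):
    c=r.capture(n); K=np.array(c["intrinsics"]); k1=c["k1"]; T=np.array(c["extrinsics"]); Z=c["range_z"]
    v,u=np.mgrid[0:384,0:512].astype(float)
    p=cv2.undistortPoints(np.stack([u.ravel(),v.ravel()],1)[:,None],K,np.array([k1,0,0,0.]))[:,0].reshape(384,512,2)
    P=np.stack([p[...,0]*Z,-p[...,1]*Z,-Z],-1)@T[:3,:3].T+T[:3,3]
    P[Z==0]=np.nan
    return c["image"],P,(K,k1,T)
def save(im,f): cv2.imwrite("pics/"+f,im[...,::-1])
E
python3 - <<'E'
from h import *
a,P,c=cap("scene"); b,Q,d=cap("top")
np.savez("s0.npz",a=a,P=P,b=b,Q=Q,T=c[2],Tt=d[2])
save(np.hstack([a]),"scene0.png"); save(cv2.resize(b,(768,576)),"top0.png")
print(c,d); s=r.sense(); print(s)
E
```

```text
pics
(array([[400.80932925,   0.        , 249.37703208],
       [  0.        , 400.80932925, 185.71960727],
       [  0.        ,   0.        ,   1.        ]]), -0.07826906448528191, array([[ 0.28397959, -0.76423451,  0.579052  ,  0.97163276],
       [ 0.95870598,  0.23604199, -0.15864119, -0.13583812],
       [-0.01544151,  0.60019147,  0.7997073 ,  0.64733859],
       [ 0.        ,  0.        ,  0.        ,  1.        ]])) (array([[361.63904585,   0.        , 260.97435188],
       [  0.        , 361.63904585, 192.17601882],
       [  0.        ,   0.        ,   1.        ]]), -0.03921080999582661, array([[-0.02979483,  0.97783248, -0.20725808,  0.419311  ],
       [-0.99954334, -0.02810195,  0.01110805, -0.04885319],
       [ 0.00503746,  0.20749439,  0.97822324,  0.69774139],
       [ 0.        ,  0.        ,  0.        ,  1.        ]]))
{'time_s': 0.1, 'joints': array([ 8.05350270e+01,  2.20876821e+01,  3.89956468e-01, -2.59525757e-02,
       -6.84111845e+01, -1.48147466e+01]), 'joint_velocities': array([ 0.01360046, -0.00474541,  0.1262927 ,  0.10272563, -0.05912768,
       -0.0445685 ]), 'effort': array([-1.29972950e-04, -3.91687274e+01,  1.87935716e+01,  4.23193038e+00,
        1.34780025e-02, -7.19795798e-05]), 'tcp_pos': array([0.25674735, 0.56917472, 0.18226948]), 'ee_rot': array([[ 9.11480200e-01, -4.11343305e-01, -7.28025089e-04],
       [-4.11343941e-01, -9.11478415e-01, -1.80566476e-03],
       [ 7.91689536e-05,  1.94529638e-03, -9.99998105e-01]]), 'wrist_force': array([-1.08149237,  0.40525287, -0.31749858]), 'moment': array([ 0.0137545 , -0.05245401, -0.05864976]), 'gripper_width': 1.0009144961597207}
```

View pics/top0.png

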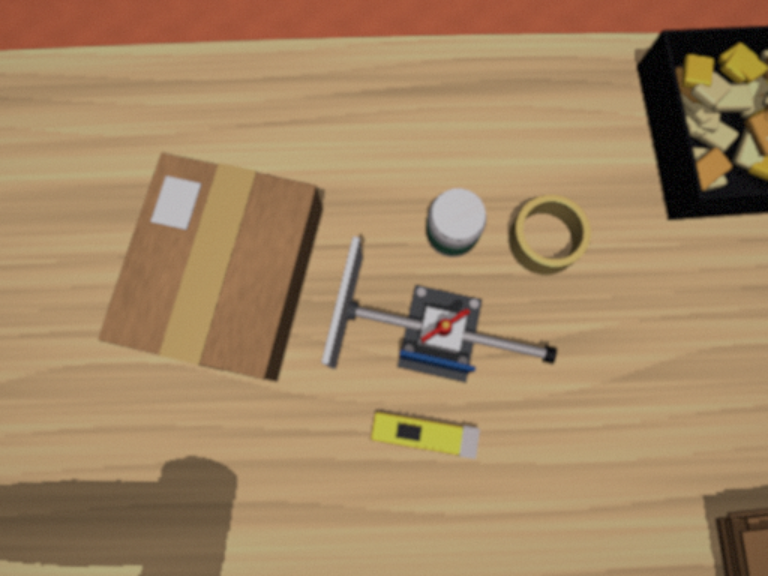

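View pics/scene0.png

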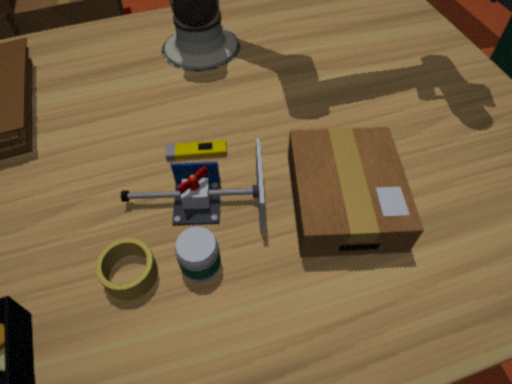

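Top view (768x576): the carton is left at about (215,265), the guide plate runs (358,238)–(328,365), and the screw is at (444,327) with wings running to (468,312) and (420,342). The blue back plate is below it (robot side), the tin is at (457,220), the tape at (550,233) and the cutter at (425,433). Next I measure with depth.

Run:
```python
from h import *
s=np.load("s0.npz")
for im,P,n in((s["a"],s["P"],"scene"),(s["b"],s["Q"],"top")):
    h=cv2.cvtColor(im,cv2.COLOR_RGB2HSV); H,S,V=[h[...,i].astype(int) for i in range(3)]
    x,y,z=P[...,0],P[...,1],P[...,2]
    roi=(x>.2)&(x<.75)&(y>-.4)&(y<.4)
    def rep(name,m,rect=True):
        p=P[m&roi]
        if len(p)<5: print(n,name,len(p));return
        q=cv2.minAreaRect((p[:,:2]*1000).astype(np.float32)) 
        print(n,name,len(p),"med",np.median(p,0).round(4),"rect",np.round(q[0],1),np.round(q[1],1),round(q[2],1))
    red=((H<6)|(H>174))&(S>150)&(V>60)
    rep("red",red&(z>.054)&(z<.09)&(y<.15))
    blue=(H>100)&(H<125)&(S>120)
    rep("blue",blue&(z>.02)); rep("bluetop",blue&(z>.060)&(z<.072))
    rep("plateTop",(z>.086)&(z<.105)&(y>-.1)&(y<.12))
    rep("cartonTop",(z>.074)&(z<.085)&(y>.06))
    rep("tin",(z>.069)&(z<.08)&(S<60)&(y<.05)&(x>.45))
    rep("tape",(z>.043)&(z<.053)&(y<-.05)&(x>.45))
    rep("cutter",(H>24)&(H<34)&(S>180)&(z<.03)&(x<.4))
    rep("baseplate",(z>.003)&(z<.009)&(S<100)&(V<110)&(y<.1)&(y>-.1)&(x>.3))
```

```text
scene red 152 med [ 0.5131 -0.1171  0.0751] rect [ 509.  -116.7] [14.7 64.2] 23.5
scene blue 494 med [ 0.4686 -0.1139  0.0509] rect [556.6 -28.7] [462.3  95.3] 59.7
scene bluetop 133 med [ 0.4702 -0.1067  0.0647] rect [ 470.  -106.8] [84.5  5. ] 75.2
scene plateTop 318 med [5.489e-01 1.000e-04 9.430e-02] rect [538.7   2.8] [  8.1 150.3] 75.6
scene cartonTop 11260 med [0.6064 0.1571 0.0805] rect [592.2 158.7] [199.8 244.3] 75.8
scene tin 1190 med [ 0.6439 -0.1388  0.075 ] rect [573.4 -81.8] [151.4 224.1] 78.7
scene tape 1552 med [ 0.6136 -0.2304  0.0473] rect [ 570.6 -191.1] [207.2 242.1] 76.5
scene cutter 495 med [ 0.3858 -0.0955  0.0164] rect [385.  -80.8] [105.9  35. ] 79.0
scene baseplate 289 med [ 0.5324 -0.0855  0.0063] rect [541.  -45.3] [110.  136.8] 85.8
top red 108 med [ 0.5038 -0.1142  0.0766] rect [ 506.3 -116.4] [14.7 63. ] 40.4
top blue 232 med [ 0.4662 -0.104   0.066 ] rect [ 466.3 -105.5] [85.   6.1] 75.5
top bluetop 180 med [ 0.4665 -0.1048  0.0665] rect [ 466.4 -105.5] [85.  6.] 75.5
top plateTop 451 med [0.5351 0.0039 0.0946] rect [536.7   3.1] [  9.3 149. ] 76.4
top cartonTop 14189 med [0.58   0.1599 0.0811] rect [591.3 158.4] [202.3 241.5] 75.7
top tin 1049 med [ 0.6387 -0.1367  0.0756] rect [564.2 -78.1] [138.7 248. ] 73.5
top tape 1355 med [ 0.5959 -0.2235  0.0475] rect [ 567.4 -191.2] [208.1 243.7] 76.9
top cutter 0
top baseplate 435 med [ 0.5028 -0.085   0.0067] rect [581.  -40.3] [264. 113.] 8.6
```

>>> play_rows(
  commands=[
    [[0.034,-0.075,0,0,0,-0.14,1],[0.068,-0.15,0,0,0,-0.28,1],[0.102,-0.225,0,0,0,-0.42,1],[0.136,-0.3,0,0,0,-0.56,1],[0.136,-0.3,0,0,0,-0.7,1]],
  ],
)

```text
time_s: 0.6
tcp_pos: [0.3604, 0.3399, 0.1829]
ee_rot: [[0.428, -0.904, -0.0], [-0.904, -0.428, -0.001], [0.0, 0.001, -1.0]]
wrist_force: [1.5, -0.9, -0.3]
gripper_width: 0.628
```

>>> play_rows(
  commands=[
    [[0.034,-0.075,0,0,0,-0.14,1],[0.068,-0.15,0,0,0,-0.28,1],[0.102,-0.225,0,0,0,-0.42,1],[0.136,-0.3,0,0,0,-0.56,1],[0.136,-0.3,0,0,0,-0.7,1]],
  ],
)

```text
time_s: 1.1
tcp_pos: [0.4636, 0.1123, 0.1832]
ee_rot: [[-0.256, -0.967, -0.0], [-0.967, 0.256, 0.0], [-0.0, 0.0, -1.0]]
wrist_force: [1.3, 1.1, -0.4]
gripper_width: 0.173
```

>>> play_rows(
  commands=[
    [[0,0,0,0,0,0,1],[0,0,0,0,0,0,1],[0,0,0,0,0,0,1],[0,0,-0.03,0,0,0,1],[0,0,-0.06,0,0,0,1]],
  ],
)

```text
time_s: 1.6
tcp_pos: [0.4637, 0.1164, 0.1234]
ee_rot: [[-0.247, -0.969, 0.003], [-0.969, 0.247, 0.002], [-0.003, -0.002, -1.0]]
wrist_force: [0.5, -0.5, -0.6]
gripper_width: 0.003
```

Run:
```python
from h import *
b,Q,_=cap("top"); s=r.sense(); print(s["tcp_pos"],s["ee_rot"].round(3),s["joints"].round(1),s["wrist_force"],s["gripper_width"])
save(cv2.resize(b[110:280,160:400],None,fx=3,fy=3,interpolation=cv2.INTER_CUBIC),"top1.png")
```

```text
[0.45941662 0.11457137 0.11774479] [[-0.249 -0.969 -0.008]
 [-0.969  0.249 -0.003]
 [ 0.005  0.007 -1.   ]] [ 33.6  11.2 -25.2  -0.2 -54.  -47.9] [-1.51468189 -1.32306171 -3.9450755 ] 0.007755767567604547
```

View pics/top1.png

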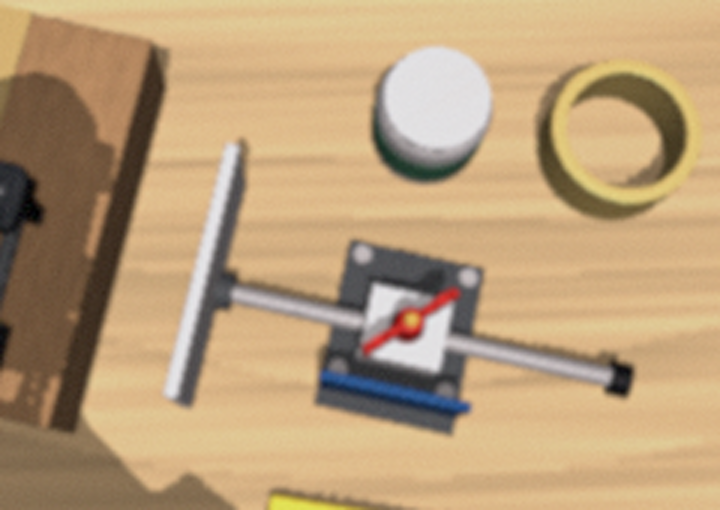

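The crop shows nothing touched. The wing runs (365,350)–(458,293) and the hub is at (410,322). The arm stopped short because of the per-row limit, so I continue to behind the plate.

>>> play_rows(
  commands=[
    [[0,0,0.04,0,0,0,1],[0.022,-0.048,0.04,0,0,0,1],[0.044,-0.096,0.04,0,0,0,1],[0.066,-0.144,0.04,0,0,0,1],[0.066,-0.144,0.04,0,0,0,1]],
  ],
)

```text
time_s: 2.15
tcp_pos: [0.531, -0.0317, 0.1637]
ee_rot: [[-0.252, -0.968, 0.001], [-0.968, 0.252, -0.001], [0.001, -0.001, -1.0]]
wrist_force: [0.1, 1.1, -0.1]
gripper_width: 0.005
```

>>> play_rows(
  commands=[
    [[0,0,-0.03,0,0,0,1],[0,0,-0.06,0,0,0,1],[0,0,-0.088,0,0,0,1],[0,0,-0.088,0,0,0,1],[0,0,-0.088,0,0,0,1]],
  ],
)

```text
time_s: 2.65
tcp_pos: [0.5299, -0.0286, 0.076]
ee_rot: [[-0.248, -0.969, 0.0], [-0.969, 0.248, -0.001], [0.001, -0.0, -1.0]]
wrist_force: [1.2, 0.6, 1.0]
gripper_width: 0.006
```

>>> play_rows(
  commands=[
    [[0.0015,0.0058,0,0,0,0,1],[0.003,0.0116,0,0,0,0,1],[0.0045,0.0174,0,0,0,0,1],[0.006,0.0233,0,0,0,0,1],[0.0075,0.029,0,0,0,0,1]],
  ],
)

```text
time_s: 3.15
tcp_pos: [0.5372, -0.0, 0.0756]
ee_rot: [[-0.25, -0.968, 0.001], [-0.968, 0.25, 0.0], [-0.0, -0.001, -1.0]]
wrist_force: [0.7, -0.3, -1.2]
gripper_width: -0.001
```

>>> play_rows(
  commands=[
    [[0.0015,0.0058,0,0,0,0,1],[0.003,0.0116,0,0,0,0,1],[0.0045,0.0174,0,0,0,0,1],[0.006,0.0233,0,0,0,0,1],[0.0075,0.029,0,0,0,0,1]],
  ],
)

```text
time_s: 3.65
tcp_pos: [0.5445, 0.0288, 0.0752]
ee_rot: [[-0.25, -0.968, -0.0], [-0.968, 0.25, -0.0], [0.0, 0.0, -1.0]]
wrist_force: [0.3, -0.2, 0.1]
gripper_width: 0.012
```

>>> play_rows(
  commands=[
    [[0.0007,0.003,0,0,0,0,1],[0.0015,0.006,0,0,0,0,1],[0.0022,0.009,0,0,0,0,1],[0.003,0.012,0,0,0,0,1],[0.003,0.012,0,0,0,0,1]],
  ],
)

```text
time_s: 4.15
tcp_pos: [0.5476, 0.0406, 0.0753]
ee_rot: [[-0.25, -0.968, 0.0], [-0.968, 0.25, 0.0], [-0.0, -0.0, -1.0]]
wrist_force: [-0.1, 0.1, -0.0]
gripper_width: 0.006
```

>>> play_rows(
  commands=[
    [[0.0005,0.0019,0,0,0,0,1],[0.001,0.0039,0,0,0,0,1],[0.001,0.0039,0,0,0,0,1]],
  ],
)

```text
time_s: 4.45
tcp_pos: [0.5485, 0.0444, 0.0753]
ee_rot: [[-0.25, -0.968, 0.0], [-0.968, 0.25, 0.0], [-0.0, -0.0, -1.0]]
wrist_force: [0.2, -0.4, 0.1]
gripper_width: 0.01
```

```bash
cat > m.py <<'E'
from h import *
def gap(n):
    im,P,_=cap(n); ey=np.array([.2487,.9686]); ex=np.array([.9686,-.2487]); o=np.array([.507,-.1165])
    B=(P[...,:2]-o); X=B@ex; Y=B@ey; Z=P[...,2]
    m=(Z>.088)&(Z<.1)&(abs(X)<.075)&(abs(X)>.03)&(Y>.05)&(Y<.25)
    c=(Z>.074)&(Z<.085)&(X>-.07)&(X<.1)&(Y>.17)
    print(n,"plate y pct",np.percentile(Y[m],[2,50,98]).round(4) if m.any() else None,"carton near edge",np.percentile(Y[c],[.5,1]).round(4))
    return im,X,Y,Z
E
python3 - <<'E'
from m import *
gap("top"); a,*_=gap("scene"); s=r.sense(); print(s["tcp_pos"],s["wrist_force"])
save(cv2.resize(a[100:290,90:350],None,fx=3,fy=3),"sc1.png")
E
```

```text
top plate y pct [0.118  0.1225 0.1275] carton near edge [0.1872 0.1882]
scene plate y pct [0.1195 0.1234 0.1274] carton near edge [0.1886 0.19  ]
[0.54838891 0.04420231 0.07522408] [-0.41936463  0.07861324  0.92973992]
```

View pics/sc1.png

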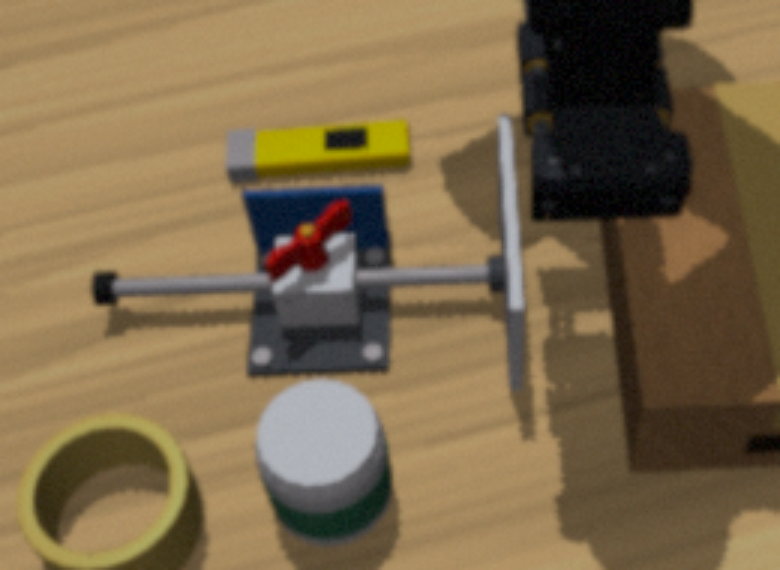

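The picture shows the plate unmoved (top edge (505,120)–(515,385)) and the black gripper to its right, over the gap. That disagrees with where I think the TCP is, so I project the TCP into the image and check.

Run:
```python
from h import *
s=r.sense(); t=s["tcp_pos"]
for n in("scene","top"):
    im,P,(K,k1,T)=cap(n); 
    Pr=np.array([t,[.507,-.1165,.076],t+[0,0,.07]]); C=(Pr-T[:3,3])@T[:3,:3]; C*=[1,-1,-1]
    uv=cv2.projectPoints(C[:,None],np.zeros(3),np.zeros(3),K,np.array([k1,0,0,0.]))[0][:,0]; print(n,uv.round(1))
    for u,v in [(272,155),(293,158),(307,150),(293,130),(293,168)] if n=="scene" else []: print(u,v,P[v,u].round(3))
    if n=="top":
        big=cv2.resize(im,None,fx=1.5,fy=1.5)
        for (u,v),c in zip(uv,[(255,0,255),(0,255,0),(0,255,255)]): cv2.circle(big,(int(u*1.5),int(v*1.5)),4,c,-1)
        save(big,"top2.png")
```

```text
scene [[282.9 173.4]
 [192.  176.5]
 [285.  147.4]]
272 155 [ 0.624 -0.007  0.225]
293 158 [0.64  0.018 0.228]
307 150 [0.632 0.042 0.228]
293 130 [0.597 0.034 0.237]
293 168 [0.633 0.023 0.197]
top [[204.1 195.3]
 [296.6 216. ]
 [197.4 186.5]]
```

View pics/top2.png

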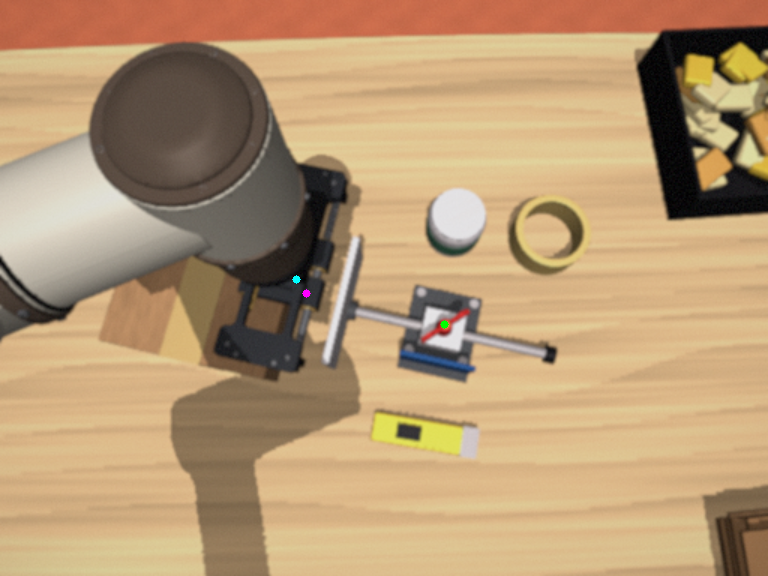

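Run:
```python
from h import *
s=r.sense(); t=s["tcp_pos"]; R=s["ee_rot"]
for n in("scene","top"):
    im,P,_=cap(n); L=(P-t)@R
    m=(abs(L[...,0])<.05)&(abs(L[...,1])<.1)&(L[...,2]>-.2)&(L[...,2]<.06)&(im.max(-1)<90)
    q=L[m]
    for lo in np.arange(-.2,.06,.02):
        k=q[(q[:,2]>=lo)&(q[:,2]<lo+.02)]
        if len(k): print(n,"z",lo.round(2),len(k),"x",np.percentile(k[:,0],[2,50,98]).round(3),"y",np.percentile(k[:,1],[2,50,98]).round(3))
    if n=="top": save(cv2.resize(im[100:260,130:270],None,fx=4,fy=4,interpolation=cv2.INTER_CUBIC)[:600],"top3.png")
print(t,s["joints"])
```

```text
scene z -0.2 389 x [-0.021  0.001  0.022] y [-0.052 -0.05  -0.016]
scene z -0.18 383 x [-0.022  0.004  0.024] y [-0.051 -0.05  -0.016]
scene z -0.16 1567 x [-0.035  0.002  0.036] y [-0.095 -0.077  0.07 ]
scene z -0.14 738 x [-0.037  0.026  0.037] y [-0.094 -0.032  0.078]
scene z -0.12 237 x [-0.036  0.004  0.037] y [-0.088 -0.087  0.078]
scene z -0.02 672 x [-0.049 -0.034  0.042] y [-0.099 -0.062 -0.006]
scene z -0.0 124 x [-0.023 -0.022  0.046] y [-0.097 -0.065  0.007]
scene z 0.02 154 x [-0.023 -0.022  0.049] y [-0.096 -0.047  0.028]
scene z 0.04 142 x [-0.022 -0.022  0.05 ] y [-0.097 -0.031  0.061]
top z -0.18 40 x [0.019 0.026 0.027] y [0.01  0.016 0.018]
top z -0.16 2297 x [-0.033  0.011  0.038] y [-0.092  0.069  0.094]
top z -0.14 871 x [-0.034  0.03   0.039] y [-0.072  0.017  0.066]
top z -0.12 30 x [-0.02   0.033  0.038] y [-0.08  -0.008  0.034]
top z -0.02 49 x [-0.049 -0.021  0.048] y [0.019 0.05  0.098]
top z -0.0 129 x [-0.021 -0.02   0.048] y [-0.06   0.036  0.098]
top z 0.02 143 x [-0.021  0.046  0.049] y [-0.064  0.016  0.097]
top z 0.04 45 x [-0.021  0.046  0.05 ] y [-0.061  0.014  0.1  ]
[0.5484083  0.04418249 0.07524799] [ 2.14896636e+01  2.07900191e+01 -1.86053470e+01 -2.32012717e-03
 -5.06036405e+01 -3.59876056e+01]
```

View pics/top3.png

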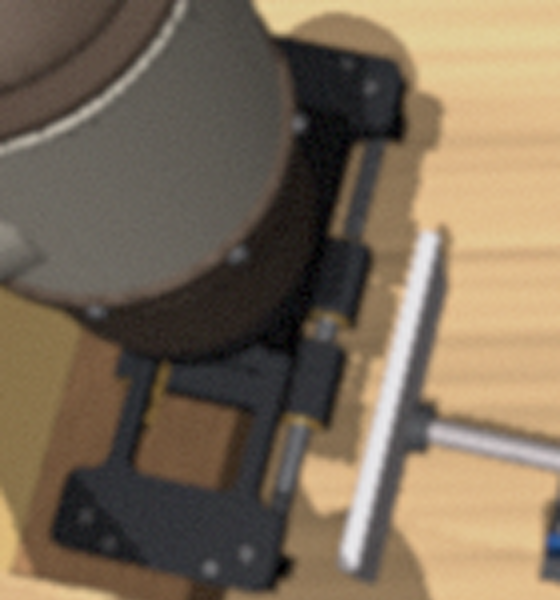

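The top crop shows the gripper body (320,280) above the gap and no fingers visible below it. There was no contact force crossing a 94 mm plate at a reported tip height of 75 mm, and the body's underside reads about 120 mm behind the TCP rather than 70. I'll raise the tool, back off and turn it so the fingers can be seen.

>>> play_rows(
  commands=[
    [[0,0,0.05,0,0,0,1],[0,0,0.1,0,0,0.14,1],[0,0,0.12,0,0,0.28,1],[-0.01,-0.04,0.12,0,0,0.42,1],[-0.019,-0.074,0.12,0,0,0.56,1]],
  ],
)

```text
time_s: 5.25
tcp_pos: [0.5295, -0.0301, 0.1963]
ee_rot: [[0.309, -0.951, 0.002], [-0.951, -0.309, 0.001], [0.0, -0.002, -1.0]]
wrist_force: [0.7, -1.0, -0.2]
gripper_width: 0.004
```

>>> play_rows(
  commands=[
    [[0,0,0,0,0,0.14,1],[0,0,0,0,0,0.28,1],[0,0,0,0,0,0.42,1],[0,0,0,0,0,0.56,1],[0,0,0,0,0,0.7,1]],
  ],
)

```text
time_s: 5.75
tcp_pos: [0.5293, -0.0299, 0.1952]
ee_rot: [[0.848, -0.53, -0.0], [-0.53, -0.848, 0.0], [-0.0, -0.0, -1.0]]
wrist_force: [-0.5, -0.3, -0.2]
gripper_width: 0.003
```

Run:
```python
from h import *
s=r.sense(); t=s["tcp_pos"]; R=s["ee_rot"]
im,P,(K,k1,T)=cap("scene"); L=(P-t)@R
C=((t-T[:3,3])@T[:3,:3])*[1,-1,-1]
u=cv2.projectPoints(C[None,None],np.zeros(3),np.zeros(3),K,np.array([k1,0,0,0.]))[0].ravel(); print(u,t,s["joints"].round(1),s["gripper_width"])
m=(abs(L[...,0])<.05)&(abs(L[...,1])<.1)&(L[...,2]>-.2)&(L[...,2]<.04)
q=L[m]
for lo in np.arange(-.2,.04,.01):
    k=q[(q[:,2]>=lo)&(q[:,2]<lo+.01)]
    if len(k): print("z",lo.round(2),len(k),"x",np.percentile(k[:,0],[2,50,98]).round(3),"y",np.percentile(k[:,1],[2,50,98]).round(3))
x=im[40:240,140:400].copy(); x=cv2.resize(x,None,fx=3,fy=3); cv2.circle(x,(int((u[0]-140)*3),int((u[1]-40)*3)),3,(255,0,255),-1); save(x,"sc2.png")
```

```text
[238.58226996 127.87689963] [ 0.52926881 -0.02994137  0.1952435 ] [ 14.3  12.3 -11.7  -0.  -66.   43.7] 0.0031552119723261786
z -0.2 119 x [-0.018  0.011  0.037] y [-0.051 -0.049  0.009]
z -0.19 459 x [-0.013  0.022  0.025] y [-0.051 -0.022  0.016]
z -0.18 497 x [-0.012  0.023  0.028] y [-0.051 -0.018  0.016]
z -0.17 454 x [-0.013  0.024  0.028] y [-0.051 -0.023  0.015]
z -0.16 2486 x [-0.033  0.012  0.037] y [-0.093 -0.034  0.092]
z -0.15 1026 x [-0.019  0.026  0.038] y [-0.094  0.012  0.088]
z -0.14 823 x [-0.017  0.03   0.039] y [-0.09  -0.     0.087]
z -0.13 1040 x [-0.028  0.033  0.039] y [-0.084  0.008  0.081]
z -0.12 353 x [-0.006  0.037  0.039] y [-0.087  0.005  0.085]
z -0.11 10 x [-0.006  0.013  0.037] y [-0.086  0.007  0.08 ]
z -0.1 41 x [0.01  0.012 0.013] y [-0.015  0.008  0.013]
z -0.09 109 x [0.008 0.011 0.013] y [-0.015  0.001  0.013]
z -0.08 97 x [-0.001  0.011  0.013] y [-0.013 -0.002  0.011]
z -0.07 83 x [-0.004  0.011  0.013] y [-0.011  0.     0.009]
z -0.06 74 x [-0.009  0.01   0.012] y [-0.01  -0.004  0.008]
z -0.05 77 x [-0.008  0.01   0.012] y [-0.009 -0.002  0.008]
z -0.04 4 x [0.008 0.009 0.01 ] y [-0.003  0.004  0.008]
```

View pics/sc2.png

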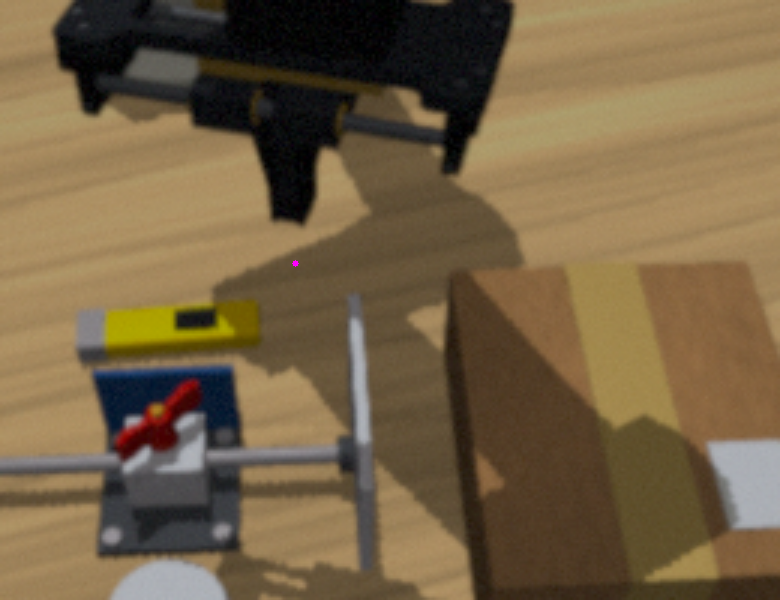

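The picture shows the real fingertips at (292,220), while the magenta projected TCP lies at (295,263). Depth puts the tips 41 mm short of the reported TCP, so the pass went over the plate without touching it. From here I use tip z = TCP z + 41 mm. I turn back and push at TCP z 0.034.

>>> play_rows(
  commands=[
    [[0,0,0,0,0,-0.14,1],[0,0,0,0,0,-0.28,1],[0,0,0,0,0,-0.42,1],[0,0,0,0,0,-0.56,1],[0,0,0,0,0,-0.7,1]],
  ],
)

```text
time_s: 6.3
tcp_pos: [0.5293, -0.0298, 0.1952]
ee_rot: [[0.294, -0.956, -0.0], [-0.956, -0.294, 0.0], [-0.0, 0.0, -1.0]]
wrist_force: [-1.0, 0.4, -1.3]
gripper_width: 0.004
```

>>> play_rows(
  commands=[
    [[0,0,-0.03,0,0,-0.14,1],[0,0,-0.06,0,0,-0.28,1],[0,0,-0.09,0,0,-0.42,1],[0,0,-0.09,0,0,-0.56,1],[0,0,-0.09,0,0,-0.56,1]],
  ],
)

```text
time_s: 6.8
tcp_pos: [0.5289, -0.03, 0.1043]
ee_rot: [[-0.252, -0.968, -0.002], [-0.968, 0.252, -0.001], [0.001, 0.002, -1.0]]
wrist_force: [1.2, -0.4, 0.6]
gripper_width: 0.006
```

>>> play_rows(
  commands=[
    [[0,0,-0.03,0,0,0,1],[0,0,-0.05,0,0,0,1],[0,0,-0.07,0,0,0,1],[0,0,-0.07,0,0,0,1],[0,0,-0.07,0,0,0,1]],
  ],
)

```text
time_s: 7.3
tcp_pos: [0.5303, -0.0298, 0.0361]
ee_rot: [[-0.249, -0.969, 0.001], [-0.969, 0.249, -0.0], [-0.0, -0.001, -1.0]]
wrist_force: [0.2, 0.4, 0.6]
gripper_width: 0.007
```

>>> play_rows(
  commands=[
    [[0.001,0.0039,0,0,0,0,1],[0.002,0.0078,0,0,0,0,1],[0.003,0.0116,0,0,0,0,1],[0.004,0.0155,0,0,0,0,1],[0.005,0.0194,0,0,0,0,1]],
  ],
)

```text
time_s: 7.8
tcp_pos: [0.5346, -0.0102, 0.0356]
ee_rot: [[-0.25, -0.968, 0.0], [-0.968, 0.25, -0.0], [0.0, -0.0, -1.0]]
wrist_force: [-0.8, -2.3, 1.4]
gripper_width: 0.006
```

>>> play_rows(
  commands=[
    [[0.001,0.0039,0,0,0,0,1],[0.002,0.0078,0,0,0,0,1],[0.003,0.0116,0,0,0,0,1],[0.004,0.0155,0,0,0,0,1],[0.005,0.0194,0,0,0,0,1]],
  ],
)

```text
time_s: 8.3
tcp_pos: [0.5395, 0.0092, 0.0353]
ee_rot: [[-0.25, -0.968, -0.0], [-0.968, 0.25, -0.0], [0.0, 0.0, -1.0]]
wrist_force: [1.2, -3.0, 2.5]
gripper_width: 0.007
```

Run:
```python
from m import *
gap("top"); gap("scene"); s=r.sense(); print(s["tcp_pos"],s["wrist_force"])
```

```text
top plate y pct [0.1396 0.1432 0.1476] carton near edge [0.1868 0.1869]
scene plate y pct [0.1418 0.1454 0.1493] carton near edge [0.1884 0.1891]
[0.53960553 0.00974609 0.03508986] [ 0.57655815 -0.1009778  -0.08237914]
```

>>> play_rows(
  commands=[
    [[0.001,0.0039,0,0,0,0,1],[0.002,0.0078,0,0,0,0,1],[0.003,0.0116,0,0,0,0,1],[0.004,0.0155,0,0,0,0,1],[0.005,0.0194,0,0,0,0,1]],
  ],
)

```text
time_s: 8.9
tcp_pos: [0.5443, 0.0287, 0.0351]
ee_rot: [[-0.25, -0.968, -0.0], [-0.968, 0.25, -0.0], [0.0, 0.0, -1.0]]
wrist_force: [-0.8, -2.9, -0.3]
gripper_width: 0.008
```

>>> play_rows(
  commands=[
    [[0.0007,0.0028,0,0,0,0,1],[0.0014,0.0056,0,0,0,0,1],[0.0021,0.0083,0,0,0,0,1],[0.0028,0.011,0,0,0,0,1],[0.0035,0.0136,0,0,0,0,1]],
  ],
)

```text
time_s: 9.4
tcp_pos: [0.5477, 0.0422, 0.0351]
ee_rot: [[-0.25, -0.968, -0.001], [-0.968, 0.25, -0.0], [0.0, 0.001, -1.0]]
wrist_force: [0.3, -2.0, -2.1]
gripper_width: 0.007
```

>>> play_rows(
  commands=[
    [[0.00025,0.00097,0,0,0,0,1],[0.0005,0.0019,0,0,0,0,1]],
  ],
)

```text
time_s: 9.6
tcp_pos: [0.5482, 0.044, 0.0351]
ee_rot: [[-0.25, -0.968, -0.0], [-0.968, 0.25, -0.0], [0.0, 0.0, -1.0]]
wrist_force: [1.1, -2.3, -1.4]
gripper_width: 0.005
```

Run:
```python
from m import *
gap("top"); gap("scene"); s=r.sense(); print(s["tcp_pos"],s["wrist_force"])
```

```text
top plate y pct [0.1754 0.1789 0.1836] carton near edge [0.1756 0.1804]
scene plate y pct [0.1769 0.1808 0.1847] carton near edge [0.188  0.1894]
[0.54830896 0.04408177 0.03524145] [-0.68943864 -1.09062195 -1.64055818]
```

About 3–4 mm left. From here I use 0.5–1 mm steps and watch for the force rise.

>>> play_rows(
  commands=[
    [[0.00025,0.00097,0,0,0,0,1],[0.0005,0.0019,0,0,0,0,1],[0.0005,0.0019,0,0,0,0,1]],
  ],
)

```text
time_s: 10.0
tcp_pos: [0.5488, 0.0459, 0.0352]
ee_rot: [[-0.25, -0.968, -0.0], [-0.968, 0.25, -0.0], [0.0, 0.0, -1.0]]
wrist_force: [-0.8, -1.7, -1.6]
gripper_width: 0.01
```

>>> play_rows(
  commands=[
    [[0.00012,0.0005,0,0,0,0,1],[0.00025,0.00097,0,0,0,0,1],[0.00025,0.00097,0,0,0,0,1]],
  ],
)

```text
time_s: 10.3
tcp_pos: [0.549, 0.0468, 0.0352]
ee_rot: [[-0.25, -0.968, -0.0], [-0.968, 0.25, -0.0], [0.0, 0.0, -1.0]]
wrist_force: [-1.6, -1.3, -1.3]
gripper_width: 0.005
```

>>> play_rows(
  commands=[
    [[0.00012,0.0005,0,0,0,0,1],[0.00025,0.00097,0,0,0,0,1],[0.00025,0.00097,0,0,0,0,1]],
  ],
)

```text
time_s: 10.6
tcp_pos: [0.549, 0.0469, 0.0352]
ee_rot: [[-0.25, -0.968, -0.001], [-0.968, 0.25, -0.001], [0.001, 0.001, -1.0]]
wrist_force: [-0.8, -4.3, -0.7]
gripper_width: 0.007
```

>>> play_rows(
  commands=[
    [[0.00012,0.0005,0,0,0,0,1],[0.00025,0.00097,0,0,0,0,1],[0.00025,0.00097,0,0,0,0,1]],
  ],
)

```text
time_s: 10.9
tcp_pos: [0.5489, 0.0469, 0.0352]
ee_rot: [[-0.25, -0.968, -0.002], [-0.968, 0.25, -0.003], [0.003, 0.001, -1.0]]
wrist_force: [-1.1, -7.7, 0.6]
gripper_width: 0.004
```

Contact: the tip stalled and the force rose to about 8 N. I retreat, lift, and measure the wing angle and gap.

>>> play_rows(
  commands=[
    [[-0.002,-0.008,0,0,0,0,1],[-0.006,-0.024,0,0,0,0,1],[-0.006,-0.024,0.04,0,0,0,1],[-0.006,-0.024,0.08,0,0,0,1],[-0.006,-0.024,0.08,0,0,0,1]],
  ],
)

```text
time_s: 11.4
tcp_pos: [0.5486, 0.0251, 0.1217]
ee_rot: [[-0.249, -0.968, 0.014], [-0.968, 0.249, 0.003], [-0.007, -0.013, -1.0]]
wrist_force: [0.5, 0.7, 0.5]
gripper_width: -0.0
```

```bash
cat >> m.py <<'E'
def wing(n):
    im,X,Y,Z=gap(n)
    h=cv2.cvtColor(im,cv2.COLOR_RGB2HSV).astype(int)
    m=((h[...,0]<6)|(h[...,0]>174))&(h[...,1]>150)&(h[...,2]>60)&(abs(X)<.045)&(abs(Y)<.045)&(Z>.068)&(Z<.088)
    p=np.stack([X[m],Y[m]],1); c=p.mean(0)
    q=cv2.minAreaRect((p*1000).astype(np.float32))
    w,v=np.linalg.eigh(np.cov((p-c).T)); a=np.degrees(np.arctan2(v[1,1],v[0,1]))
    print(n,"red",len(p),"c",c.round(4),"rect",np.round(q[0],1),np.round(q[1],1),"wing ang (mod180)",round(a%180,1))
E
python3 - <<'E'
from m import *
wing("top"); wing("scene"); s=r.sense(); print(s["tcp_pos"],s["joints"].round(1),s["wrist_force"].round(1))
E
```

```text
top plate y pct [0.1787 0.182  0.1867] carton near edge [0.1789 0.1911]
top red 103 c [-0.0005 -0.0005] rect [-1.4 -0.8] [13.9 63.9] wing ang (mod180) 135.7
scene plate y pct [0.18   0.1835 0.1879] carton near edge [0.1803 0.1896]
scene red 156 c [0.0033 0.0003] rect [ 0.7 -0.3] [16.8 64.1] wing ang (mod180) 134.8
[0.54453201 0.02476163 0.11668491] [ 19.6  17.6 -16.5  -0.  -55.6 -34.1] [-0.4  0.2 -0.5]
```

The plate front is at about 0.187 and the carton edge about 0.188, so they are in contact. The wings are at 135°/−45° in the bracket frame. I move above the +x side of the screw.

>>> play_rows(
  commands=[
    [[-0.0035,-0.048,0,0,0,0,1],[-0.007,-0.096,0,0,0,0,1],[-0.0106,-0.1434,0,0,0,0,1],[-0.0106,-0.1434,0,0,0,0,1],[-0.0106,-0.1434,0,0,0,0,1]],
  ],
)

```text
time_s: 12.0
tcp_pos: [0.5321, -0.1199, 0.114]
ee_rot: [[-0.253, -0.967, -0.002], [-0.967, 0.253, 0.0], [0.0, 0.002, -1.0]]
wrist_force: [-0.8, -0.7, 0.6]
gripper_width: 0.008
```

>>> play_rows(
  commands=[
    [[0,0,-0.04,0,0,0,1],[0,0,-0.06,0,0,0,1],[0,0,-0.06,0,0,0,1]],
  ],
)

```text
time_s: 12.3
tcp_pos: [0.5302, -0.1175, 0.0518]
ee_rot: [[-0.249, -0.968, -0.008], [-0.968, 0.249, 0.0], [0.002, 0.008, -1.0]]
wrist_force: [-0.7, -0.3, 0.1]
gripper_width: 0.011
```

Run:
```python
from h import *
s=r.sense(); t=s["tcp_pos"]; d=t[:2]-[.507,-.1165]; print(t,d@np.array([.9686,-.2487]),d@np.array([.2487,.9686]))
im,P,_=cap("scene")
save(cv2.resize(im[60:260,100:300],None,fx=3,fy=3),"sc3.png")
```

```text
[ 0.53020237 -0.11751212  0.05175461] 0.022725525234484123 0.004790092634452671
```

View pics/sc3.png

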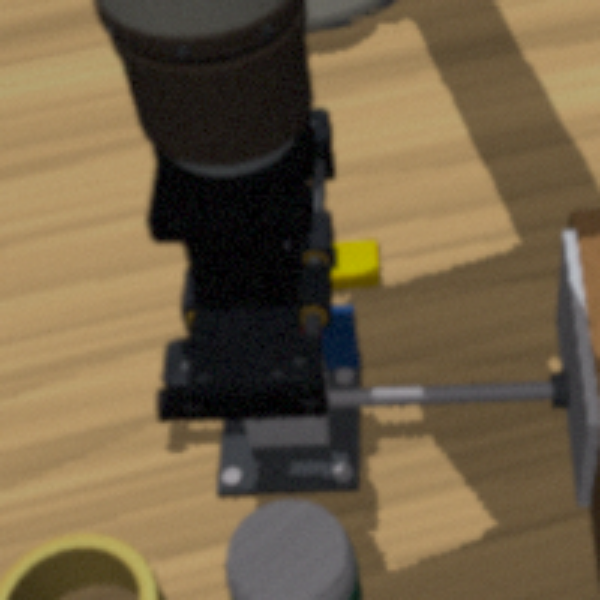

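The view shows the gripper over the clamp, hiding the screw, and the plate touching the carton. I descend beside the wing.

>>> play_rows(
  commands=[
    [[0,0,-0.02,0,0,0,1],[0,0,-0.036,0,0,0,1],[0,0,-0.036,0,0,0,1],[0,0,-0.036,0,0,0,1]],
  ],
)

```text
time_s: 12.75
tcp_pos: [0.5343, -0.1182, 0.0205]
ee_rot: [[-0.249, -0.969, 0.002], [-0.969, 0.249, -0.0], [-0.0, -0.002, -1.0]]
wrist_force: [0.2, -0.4, 1.6]
gripper_width: 0.005
```

>>> play_rows(
  commands=[
    [[-0.001,-0.0045,0,0,0,0,1],[-0.0023,-0.0091,0,0,0,0,1],[-0.0046,-0.0132,0,0,0,0,1],[-0.0076,-0.0168,0,0,0,0,1]],
  ],
)

```text
time_s: 13.15
tcp_pos: [0.5263, -0.1358, 0.0199]
ee_rot: [[-0.25, -0.968, 0.002], [-0.968, 0.25, 0.0], [-0.001, -0.002, -1.0]]
wrist_force: [1.1, 1.7, 0.5]
gripper_width: 0.009
```

>>> play_rows(
  commands=[
    [[-0.0036,-0.0031,0,0,0,0,1],[-0.0076,-0.0054,0,0,0,0,1],[-0.012,-0.007,0,0,0,0,1],[-0.0167,-0.008,0,0,0,0,1]],
  ],
)

```text
time_s: 13.55
tcp_pos: [0.5097, -0.1437, 0.0195]
ee_rot: [[-0.25, -0.968, 0.003], [-0.968, 0.25, -0.0], [-0.001, -0.003, -1.0]]
wrist_force: [2.8, 0.0, -0.4]
gripper_width: 0.005
```

>>> play_rows(
  commands=[
    [[-0.0047,0,0,0,0,0,1],[-0.0093,0.0007,0,0,0,0,1],[-0.0093,0.0007,0,0,0,0,1],[-0.0093,0.0007,0.04,0,0,0,1],[-0.0093,0.0007,0.045,0,0,0,1]],
  ],
)

```text
time_s: 14.05
tcp_pos: [0.5005, -0.1431, 0.0672]
ee_rot: [[-0.249, -0.968, 0.003], [-0.968, 0.249, -0.001], [0.0, -0.003, -1.0]]
wrist_force: [0.6, 0.7, 0.7]
gripper_width: 0.005
```

Run:
```python
from m import *
wing("top"); s=r.sense(); print(s["tcp_pos"],s["wrist_force"].round(1))
```

```text
top plate y pct None carton near edge [0.3068 0.313 ]
top red 0 c [nan nan] rect [0. 0.] [0. 0.] wing ang (mod180) nan
[ 0.4999572  -0.14289461  0.06652071] [ 0.3 -0.2  0.3]m.py:13: RuntimeWarning: Mean of empty slice.
  p=np.stack([X[m],Y[m]],1); c=p.mean(0)
  ret = um.true_divide(
  avg = a.mean(axis, **keepdims_kw)
m.py:15: RuntimeWarning: Degrees of freedom <= 0 for slice
  w,v=np.linalg.eigh(np.cov((p-c).T)); a=np.degrees(np.arctan2(v[1,1],v[0,1]))
  c *= np.true_divide(1, fact)
  c *= np.true_divide(1, fact)
```

>>> play_rows(
  commands=[
    [[0,0,0.045,0,0,0,1],[0.012,0.047,0.045,0,0,0,1],[0.024,0.094,0.045,0,0,0,1],[0.036,0.141,0.045,0,0,0,1],[0.036,0.141,0.045,0,0,0,1]],
  ],
)

```text
time_s: 14.6
tcp_pos: [0.5354, 0.0023, 0.1081]
ee_rot: [[-0.245, -0.97, -0.002], [-0.97, 0.245, -0.0], [0.001, 0.002, -1.0]]
wrist_force: [0.5, -0.3, 0.4]
gripper_width: 0.005
```

Run:
```python
from m import *
wing("top"); wing("scene"); s=r.sense(); print(s["tcp_pos"],s["wrist_force"].round(1))
```

```text
top plate y pct None carton near edge [0.1918 0.1931]
top red 121 c [-0.0015  0.0012] rect [-1.7  1.1] [64.8 14.2] wing ang (mod180) 41.5
scene plate y pct [0.1799 0.1839 0.1877] carton near edge [0.1802 0.1888]
scene red 126 c [ 0.0028 -0.0002] rect [ 1.7 -0.2] [63.8 14.5] wing ang (mod180) 41.0
[ 0.53377552 -0.00105951  0.1077754 ] [ 0.4 -0.   0. ]
```

Wings are now at 41°/−139°, so that stroke turned about 94°. Second stroke: descend at finger angle 100° and sweep in stages, checking for an early stop near wing −41°.

>>> play_rows(
  commands=[
    [[-0.0136,-0.044,0,0,0,0,1],[-0.0272,-0.0879,0,0,0,0,1],[-0.0272,-0.0879,0,0,0,0,1],[-0.0272,-0.0879,-0.03,0,0,0,1],[-0.0272,-0.0879,-0.04,0,0,0,1]],
  ],
)

```text
time_s: 15.2
tcp_pos: [0.505, -0.091, 0.0667]
ee_rot: [[-0.254, -0.967, -0.006], [-0.967, 0.254, 0.0], [0.001, 0.006, -1.0]]
wrist_force: [-0.1, -0.6, -0.4]
gripper_width: 0.007
```

>>> play_rows(
  commands=[
    [[0,0,0,0,0,0,1],[0,0,-0.02,0,0,0,1],[0,0,-0.04,0,0,0,1],[0,0,-0.05,0,0,0,1],[0,0,-0.05,0,0,0,1]],
  ],
)

```text
time_s: 15.7
tcp_pos: [0.5075, -0.0897, 0.0185]
ee_rot: [[-0.25, -0.968, -0.003], [-0.968, 0.25, -0.0], [0.001, 0.003, -1.0]]
wrist_force: [-1.0, -0.2, 0.7]
gripper_width: 0.007
```

>>> play_rows(
  commands=[
    [[0.0045,-0.0008,0,0,0,0,1],[0.0091,-0.0023,0,0,0,0,1],[0.0131,-0.0046,0,0,0,0,1],[0.0168,-0.0076,0,0,0,0,1],[0.0222,-0.0152,0,0,0,0,1]],
  ],
)

```text
time_s: 16.2
tcp_pos: [0.5306, -0.1048, 0.0194]
ee_rot: [[-0.25, -0.968, -0.0], [-0.968, 0.25, 0.0], [-0.0, 0.0, -1.0]]
wrist_force: [-1.2, 1.4, -0.1]
gripper_width: 0.006
```

>>> play_rows(
  commands=[
    [[0.0015,-0.0044,0,0,0,0,1],[0.0026,-0.0091,0,0,0,0,1],[0.0026,-0.0091,0,0,0,0,1]],
  ],
)

```text
time_s: 16.5
tcp_pos: [0.5338, -0.1146, 0.0193]
ee_rot: [[-0.251, -0.968, 0.001], [-0.968, 0.251, -0.0], [-0.0, -0.001, -1.0]]
wrist_force: [0.3, 0.7, -0.1]
gripper_width: 0.004
```

>>> play_rows(
  commands=[
    [[0.0001,-0.0023,0,0,0,0,1],[0,-0.0047,0,0,0,0,1]],
  ],
)

```text
time_s: 16.7
tcp_pos: [0.5334, -0.1186, 0.0193]
ee_rot: [[-0.25, -0.968, 0.001], [-0.968, 0.25, 0.0], [-0.0, -0.001, -1.0]]
wrist_force: [-0.5, 2.5, -1.1]
gripper_width: 0.007
```

>>> play_rows(
  commands=[
    [[-0.0002,-0.0023,0,0,0,0,1],[-0.0007,-0.0046,0,0,0,0,1]],
  ],
)

```text
time_s: 16.9
tcp_pos: [0.5329, -0.1234, 0.0195]
ee_rot: [[-0.25, -0.968, 0.001], [-0.968, 0.25, -0.0], [-0.0, -0.001, -1.0]]
wrist_force: [0.5, 2.1, -0.2]
gripper_width: 0.006
```

>>> play_rows(
  commands=[
    [[-0.0008,-0.0023,0,0,0,0,1],[-0.0016,-0.0045,0,0,0,0,1]],
  ],
)

```text
time_s: 17.1
tcp_pos: [0.5311, -0.128, 0.0194]
ee_rot: [[-0.25, -0.968, 0.001], [-0.968, 0.25, -0.0], [-0.0, -0.001, -1.0]]
wrist_force: [0.5, 1.6, 0.1]
gripper_width: 0.0
```

>>> play_rows(
  commands=[
    [[-0.001,-0.002,0,0,0,0,1],[-0.0023,-0.0041,0,0,0,0,1]],
  ],
)

```text
time_s: 17.3
tcp_pos: [0.5286, -0.1321, 0.0194]
ee_rot: [[-0.25, -0.968, 0.001], [-0.968, 0.25, -0.0], [0.0, -0.001, -1.0]]
wrist_force: [1.2, 1.2, 0.4]
gripper_width: 0.011
```

>>> play_rows(
  commands=[
    [[-0.0066,-0.0067,0,0,0,0,1],[-0.015,-0.0107,0,0,0,0,1],[-0.0244,-0.0116,0,0,0,0,1],[-0.029,-0.0109,0,0,0,0,1],[-0.029,-0.0109,0,0,0,0,1]],
  ],
)

```text
time_s: 17.8
tcp_pos: [0.498, -0.1431, 0.0195]
ee_rot: [[-0.25, -0.968, -0.002], [-0.968, 0.25, -0.0], [0.001, 0.001, -1.0]]
wrist_force: [0.7, -1.7, 0.3]
gripper_width: 0.008
```

>>> play_rows(
  commands=[
    [[0,0,0.045,0,0,0,1],[0,0,0.09,0,0,0,1],[0.012,0.047,0.09,0,0,0,1],[0.024,0.094,0.09,0,0,0,1],[0.036,0.141,0.09,0,0,0,1]],
  ],
)

```text
time_s: 18.3
tcp_pos: [0.534, -0.0009, 0.1093]
ee_rot: [[-0.252, -0.968, -0.003], [-0.968, 0.252, -0.0], [0.001, 0.002, -1.0]]
wrist_force: [1.9, -1.1, 0.8]
gripper_width: 0.006
```

Run:
```python
from m import *
wing("top"); wing("scene"); s=r.sense(); print(s["tcp_pos"],s["wrist_force"].round(1))
```

```text
top plate y pct [0.1834 0.1851 0.1866] carton near edge [0.1913 0.1926]
top red 117 c [-0.0019  0.0011] rect [-2.9  2.3] [65.4 10.9] wing ang (mod180) 41.3
scene plate y pct [0.18   0.184  0.1878] carton near edge [0.1803 0.1895]
scene red 124 c [ 0.0028 -0.0001] rect [1.1 0.5] [62.  15.9] wing ang (mod180) 40.7
[0.53559456 0.0022426  0.10893332] [-1.5 -0.3 -0. ]
```

180° turned. Third stroke, same approach, with fine steps near the expected stop.

>>> play_rows(
  commands=[
    [[-0.0136,-0.044,0,0,0,0,1],[-0.0272,-0.0879,0,0,0,0,1],[-0.0272,-0.0879,0,0,0,0,1],[-0.0272,-0.0879,-0.03,0,0,0,1],[-0.0272,-0.0879,-0.04,0,0,0,1]],
  ],
)

```text
time_s: 18.9
tcp_pos: [0.505, -0.0903, 0.0669]
ee_rot: [[-0.252, -0.968, -0.007], [-0.968, 0.252, 0.0], [0.002, 0.006, -1.0]]
wrist_force: [-0.9, 0.2, -0.5]
gripper_width: 0.002
```

>>> play_rows(
  commands=[
    [[0,0,0,0,0,0,1],[0,0,-0.02,0,0,0,1],[0,0,-0.04,0,0,0,1],[0,0,-0.05,0,0,0,1],[0,0,-0.05,0,0,0,1]],
  ],
)

```text
time_s: 19.4
tcp_pos: [0.5075, -0.0896, 0.0185]
ee_rot: [[-0.25, -0.968, -0.003], [-0.968, 0.25, -0.0], [0.001, 0.003, -1.0]]
wrist_force: [-0.5, -0.1, 0.1]
gripper_width: 0.002
```

>>> play_rows(
  commands=[
    [[0.0045,-0.0008,0,0,0,0,1],[0.0091,-0.0023,0,0,0,0,1],[0.0131,-0.0046,0,0,0,0,1],[0.0168,-0.0076,0,0,0,0,1],[0.0222,-0.0152,0,0,0,0,1]],
  ],
)

```text
time_s: 19.9
tcp_pos: [0.5306, -0.1049, 0.0194]
ee_rot: [[-0.25, -0.968, -0.0], [-0.968, 0.25, 0.0], [-0.0, 0.0, -1.0]]
wrist_force: [-0.4, 1.8, -0.7]
gripper_width: 0.003
```

>>> play_rows(
  commands=[
    [[0.0009,-0.0022,0,0,0,0,1],[0.0015,-0.0044,0,0,0,0,1],[0.0022,-0.0067,0,0,0,0,1],[0.0026,-0.0091,0,0,0,0,1]],
  ],
)

```text
time_s: 20.3
tcp_pos: [0.5332, -0.1139, 0.0192]
ee_rot: [[-0.25, -0.968, 0.0], [-0.968, 0.25, 0.0], [-0.0, -0.0, -1.0]]
wrist_force: [-0.3, 3.2, 0.3]
gripper_width: 0.005
```

>>> play_rows(
  commands=[
    [[0.0001,-0.0012,0,0,0,0,1],[0.0001,-0.0023,0,0,0,0,1]],
  ],
)

```text
time_s: 20.5
tcp_pos: [0.5336, -0.1163, 0.0193]
ee_rot: [[-0.25, -0.968, 0.001], [-0.968, 0.25, 0.0], [-0.0, -0.001, -1.0]]
wrist_force: [0.1, 2.8, 0.1]
gripper_width: 0.002
```

>>> play_rows(
  commands=[
    [[0,-0.0012,0,0,0,0,1],[-0.0001,-0.0024,0,0,0,0,1]],
  ],
)

```text
time_s: 20.7
tcp_pos: [0.5334, -0.1187, 0.0194]
ee_rot: [[-0.25, -0.968, 0.001], [-0.968, 0.25, -0.0], [-0.0, -0.001, -1.0]]
wrist_force: [-0.5, 2.5, -0.7]
gripper_width: 0.005
```

>>> play_rows(
  commands=[
    [[-0.0001,-0.0012,0,0,0,0,1],[-0.0002,-0.0023,0,0,0,0,1]],
  ],
)

```text
time_s: 20.9
tcp_pos: [0.5332, -0.1211, 0.0194]
ee_rot: [[-0.25, -0.968, 0.001], [-0.968, 0.25, -0.0], [-0.0, -0.001, -1.0]]
wrist_force: [0.6, 3.2, -0.2]
gripper_width: 0.009
```

>>> play_rows(
  commands=[
    [[-0.0002,-0.0012,0,0,0,0,1],[-0.0005,-0.0023,0,0,0,0,1]],
  ],
)

```text
time_s: 21.1
tcp_pos: [0.5326, -0.1234, 0.0194]
ee_rot: [[-0.25, -0.968, 0.001], [-0.968, 0.25, -0.0], [-0.0, -0.001, -1.0]]
wrist_force: [0.6, 3.1, 0.3]
gripper_width: 0.005
```

>>> play_rows(
  commands=[
    [[-0.0003,-0.0012,0,0,0,0,1],[-0.0006,-0.0023,0,0,0,0,1]],
  ],
)

```text
time_s: 21.3
tcp_pos: [0.5332, -0.1246, 0.0195]
ee_rot: [[-0.251, -0.968, 0.003], [-0.968, 0.251, 0.001], [-0.002, -0.003, -1.0]]
wrist_force: [2.7, 9.4, -0.3]
gripper_width: 0.006
```

>>> play_rows(
  commands=[
    [[-0.0003,-0.001,0,0,0,0,1],[-0.0003,-0.001,0,0,0,0,1],[-0.0003,-0.001,0,0,0,0,1]],
  ],
)

```text
time_s: 21.6
tcp_pos: [0.5335, -0.125, 0.0195]
ee_rot: [[-0.25, -0.968, 0.004], [-0.968, 0.25, 0.002], [-0.003, -0.004, -1.0]]
wrist_force: [3.0, 9.2, -0.5]
gripper_width: 0.011
```

Firm stop. I back off, lift, move aside and check.

>>> play_rows(
  commands=[
    [[0.003,0.006,0,0,0,0,1],[0.005,0.01,0,0,0,0,1],[0.005,0.01,0.04,0,0,0,1],[0.005,0.01,0.08,0,0,0,1],[0.005,0.01,0.12,0,0,0,1]],
  ],
)

```text
time_s: 22.1
tcp_pos: [0.5356, -0.1171, 0.1403]
ee_rot: [[-0.25, -0.968, -0.002], [-0.968, 0.25, -0.001], [0.001, 0.002, -1.0]]
wrist_force: [0.9, 0.1, 0.7]
gripper_width: 0.006
```

>>> play_rows(
  commands=[
    [[0,0.045,0.03,0,0,0,1],[0,0.09,0.03,0,0,0,1],[0,0.135,0.03,0,0,0,1],[0,0.18,0.03,0,0,0,1],[0,0.18,0.03,0,0,0,1]],
  ],
)

```text
time_s: 22.6
tcp_pos: [0.5363, 0.067, 0.1693]
ee_rot: [[-0.245, -0.97, 0.0], [-0.97, 0.245, -0.0], [0.0, -0.0, -1.0]]
wrist_force: [-0.4, -0.0, 0.2]
gripper_width: 0.004
```

Run:
```python
from m import *
wing("top"); wing("scene"); s=r.sense(); print(s["tcp_pos"],s["wrist_force"].round(1))
im,P,_=cap("scene"); x,y,z=[P[...,i] for i in range(3)]; P0=np.load("s0.npz")["P"]
save(im,"end.png")
```

```text
top plate y pct [0.1784 0.1819 0.1864] carton near edge [0.1784 0.1785]
top red 96 c [-0.0006 -0.0004] rect [-1.7 -0.2] [13.9 63.2] wing ang (mod180) 139.8
scene plate y pct [0.18   0.1836 0.1876] carton near edge [0.1802 0.1884]
scene red 150 c [0.0037 0.0001] rect [2.5 0.2] [14.2 62.8] wing ang (mod180) 138.5
[0.53595933 0.06386064 0.16899056] [-0.5 -0.2 -0.1]
```

View pics/end.png

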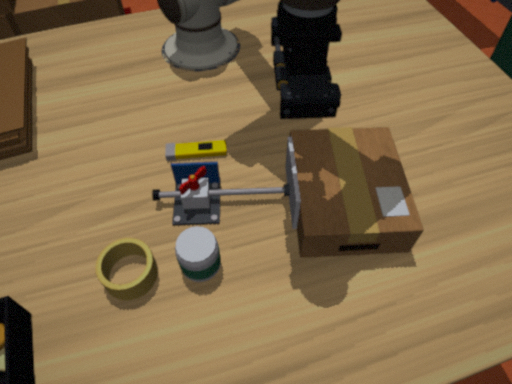

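The final picture shows the plate at (292,190) flat against the carton. The tape, tin, cutter and carton are at their starting pixels. The wings at 139°/−41° match the tight stop (7.0 rad).

```bash
python3 -c "
from station import r
print(r.finish_job())"
```

```text
the job is handed in; nothing more can be done
None
```

I pushed the guide plate about 60 mm, until it met the carton. I then turned the thumbscrew clockwise in three fingertip strokes (about 94°, 180° and 80°) until it reached its firm stop. I handed the job in at about 23 s; no verdict was reported.

**Last checks**
- **Plate:** its front face measured 0.186–0.188 m from the screw axis, and the carton's side about 0.188 m. The push stalled with the force rising to about 8 N.
- **Screw:** the wings stand at about −41° in the bracket frame, which matches 7.0 rad. The final stroke stalled at about 9–10 N.
- **Other objects:** the carton, tape, tin and cutter look unmoved in the final picture; I compared them by eye, not by measurement. The arm is clear of everything.

**What disagreed:** the real fingertips sit about 41 mm short of the reported TCP. Because of that, my first push passed over the plate without touching it. I measured the offset from depth and corrected for it in every later move. The top camera's carton-edge reading was unreliable in the last checks because the arm and plate got in the way, so I relied on the scene camera and the contact forces.

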